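# Set the stop gauge to its scribed line and lock it

### The arm

A 6-joint arm with a two-finger parallel gripper is mounted at the origin on the work surface. World frame = base frame: x ahead of the robot, y to its left, z up, the work surface at z = 0. Lengths are in m, angles in degrees, forces in N, time in s.
With the tool pointing down it reaches from about 0.4 to 0.825 m from the base axis. Payload 7 kg.
Tool frame: the origin (TCP) lies midway between the tips of the shut fingers; the grasp point (between the pads) lies 19 mm behind it; y points along the fingers, z is the direction in which the jaws open and shut, and the axes are right-handed (so a half turn about y gives the same grasp; the last joint's range is limited). The gripper opens to 88 mm and grips with 3 to 60 N. Pads are 19 mm wide; open, the fingers measure 130 mm over their backs; the gripper's body (78 mm by 193 mm) begins 47 mm behind the grasp point.
Start: joints at [-56.144, 20.546, 0.682, 0, -70.136, -16.507], TCP at [0.201, -0.644, 0.227] pointing down, gripper open.
Joint ranges: [-176.03, 176.03], [-82.01, 121.73], [-58.28, 71.71], [-173.87, 95.51], [-174.79, -0.11], [-173.66, 173.66]. Speed limits (degrees/s): [136.94, 136.94, 172.46, 180, 180, 180].

### API

Orientations are given as [roll, pitch, yaw] about the fixed x, y, z axes, in that order (R = Rz(yaw) Ry(pitch) Rx(roll)).
In Python, from plant import ctrl gives the robot as it stands.
- The arm moves only by the tool step_arm, never from a script. Its argument "rows" is a list that holds one entry, the list of rows, each a list of 7 numbers: the gripper command: -1 is shut, 1 is fully open, values between are in proportion, then the shift along the world's x, y, z in cm, then the turn, a rotation vector about the world's x, y, z in degrees. In form: [[[fingers, tx, ty, tz, rx, ry, rz], ...]]. A call has 1 to 12 rows; each row shifts and turns the commanded pose from where the row before left it; what a row does not reach is not made up. A row lasts 1/8 s, in which the tool goes at most 62.5 mm and 10.7 degrees, less where a joint would pass 70% of its speed; a pose out of reach is approached as far as the arm can. A call is refused whole if a number of a shift passes 6.25 or a number of a turn 10.7, either way. A call with a gripper value outside its range is refused whole. The fingers move at their own pace and stop on an object; the grip force is fixed at half the most. Time passes only in rows, so rows that do not move let the fingers close. It gives the time, the measured TCP pose, the force and the opening at its end, in the units of the state.
- ctrl.get_obs(): the state, without advancing time (a new reading comes with each control period).
- ctrl.snapshot(name): name is "scene" or "top" or "wrist"; returns the picture (384x512x3 uint8, blue, green, red); there is no depth.
- ctrl.camera_params(name): a dict with "vertical_fov" (degrees; the focal length in pixels is half the picture's height over the tangent of half this angle, whatever the lens; pixels are square), "cx", "cy" (the principal point, pixels), "rvec" (rotation vector, rad) and "tvec" (3), from world to camera coordinates, as OpenCV has them. Camera axes: x right, y down, z forward; pixel columns grow to the right and rows downward; lengths in m; the calibration is good to about 2 mm. A picture is of the moment at which its call begins: read the wrist's pose just before it. camera_params takes no time and is no camera call; for the wrist camera it gives the pose at the moment of the call.
- ctrl.close_job(): hands the job in, once; it reports no verdict.
The state is a dict: "clock": time; "joint_pos": joint angles; "qvel": joint speeds; "tau": joint torques, N m; "tool_pos": TCP position; "orientation": TCP orientation; "force": force on the tool from outside, world axes, zero at the start; "moment": the same for the moment, N m; "opening": finger opening in m.
Only numpy, scipy, OpenCV 4.12 (cv2) and the standard library are available. Lean on these libraries where they do the work, as an engineer would, in place of code of your own. Each camera call takes 0.05 s, during which the arm holds its last target. There are 200 camera calls.

### The job

Set the bench stop gauge: slide its flat steel tongue out by fingertip pressure on its top, pressing only lightly, until its leading edge lies on the scribed line, then throw the lock lever fully over to the locked side, with the edge still on the line. Leave the jar, the screwdriver and the tape roll where they are.

Things in the scene. Friction and masses are not known exactly. Their poses are not given: they have to be found in the camera images.
- gauge: Bench stop gauge, fixed, 490 x 170 mm. An aluminium rail along each side (47..73 mm off the centre line, top 23.5 mm above the table), a grey housing over the rear (x -270..-110 mm, top 50.5 mm high). The steel tongue slides out of the housing along +x between the rails, at first 110 to 180 mm of it showing. Origin: on the table, on the centre line; x = the way the tongue slides out, z up.
- tongue (a joint): Slide of the flat steel tongue (92 mm wide) in m: 0 = leading edge on the line; negative = short of it (starts -0.10 to -0.05); nothing stops it there (it runs 30 mm on). Packed up: its top is 24 to 29 mm above the table, not measured, so feel for it slowly. No rear edge to push: press on its top and drag. It is hard; drag about 4 N, stays where left; 11 to 13 N carries it, over 20 N is too much.
- line: The scribed line: a dark line 1.6 mm wide across both rails and the bed of the groove, square to the slide. Origin: middle of the line's width, on the centre line of the groove, at the height of the rail tops; x = the way the tongue slides out.
- lock (a joint): Angle of the lock lever: 0 = open, leaning 0.55 rad back, away from the tongue (gauge -x); 1.1 = locked, at its stop, leaning 0.55 rad towards the tongue (gauge +x). Starts at 0 to 0.15. About 2 N on its ball moves it; it stays where left. It hinges across the gauge at gauge x = -165 mm, y = 0, z = 64 mm.
- lock_ball (a point): Centre of the black ball (22 mm across) on the end of the lock lever, 68 mm from its hinge; the lever's rod is 10 mm thick.
- jar: Bystander: glass jar with a steel lid, 56 mm across, 75 mm high, standing on the table beside the gauge. Origin: centre of its underside.
- driver: Bystander: screwdriver with a black handle, 180 mm long, lying beside the gauge. Origin: underside, about its middle.
- tape: Bystander: roll of green tape, 90 mm across, 36 mm high, lying flat beside the gauge. Origin: centre of its underside.

How it is judged:
By the outcome, as a careful person would: the job done as asked, in the order asked, and still so for the second after the job is handed in, with the robot touching nothing.
It also fails if it takes over 58 s, if anything falls off the work surface, if the arm or the gripper's body presses on something with over 40 N, if the wrist force passes 120 N, or if a joint passes its speed limit or range.

## Working session

There is one attempt and no reset: what is moved stays moved. The work goes in short steps, Python scripts to look and compute and a tool call to move; the robot and the scene stay as the last step left them, time stands still between calls to the robot, and variables do not carry over. Pictures are saved under pics/ and viewed, about 8 in all and at most 12, crops included, and the job is handed in when it is done.

Besides the shell and the picture viewer there is one more tool, called as name(argument=value, ...) on one line, values as JSON. step_arm: Moves the arm, as the interface text tells. Its arguments: {"type":"object","properties":{"rows":{"type":"array"}},"required":["rows"]}

```bash
ls; mkdir -p pics; cat > h.py <<'E'
import numpy as np, cv2
from plant import ctrl
def cam(n):
    p=ctrl.camera_params(n); f=192/np.tan(np.radians(p["vertical_fov"])/2)
    R=cv2.Rodrigues(np.array(p["rvec"],float))[0]; t=np.array(p["tvec"],float).ravel()
    return p,f,R,t
def ray(c,u,v):
    p,f,R,t=c; d=R.T@np.array([(u-p["cx"])/f,(v-p["cy"])/f,1]); return -R.T@t,d
def onplane(c,u,v,z):
    o,d=ray(c,u,v); return o+d*(z-o[2])/d[2]
def proj(c,X):
    p,f,R,t=c; q=R@np.array(X)+t; return np.array([p["cx"]+f*q[0]/q[2],p["cy"]+f*q[1]/q[2]])
E
python3 - <<'E'
from h import *
print(ctrl.get_obs())
a=[]
for n in ("scene","top"):
    im=ctrl.snapshot(n); cv2.imwrite(f"pics/{n}0.png",im); print(n,ctrl.camera_params(n))
    cv2.imwrite(f"pics/{n}0b.png",cv2.resize(im,(800,600),interpolation=cv2.INTER_CUBIC))
E
```

```text
pics
{'clock': 0.0, 'joint_pos': array([-5.61434864e+01,  2.05916544e+01,  6.34029130e-01, -1.97484895e-02,
       -7.01331380e+01, -1.65065320e+01]), 'qvel': array([-0.15895922,  0.00673126,  0.00481472, -0.03016942,  0.13407443,
       -0.06123814]), 'tau': array([-1.89130878e-03, -5.82725251e+01,  2.93052614e+01,  6.99729592e+00,
        6.85297549e-03, -1.68699376e-04]), 'tool_pos': array([ 0.20112342, -0.64384814,  0.22562329]), 'orientation': array([-8.99077021e+01,  7.99091032e-03,  1.73432621e+01]), 'force': array([-0.32504939,  0.25784105,  0.31879136]), 'moment': array([-0.01512197,  0.06814817, -0.00255585]), 'opening': 0.08753938585181241}
scene {'vertical_fov': 56.373015470916265, 'cx': 256.3639369486238, 'cy': 197.03997018822992, 'rvec': array([ 2.10364974,  1.39667727, -0.52039528]), 'tvec': array([-0.27235338, -0.33302913,  1.09815618])}
top {'vertical_fov': 47.757392296914226, 'cx': 252.19926913866703, 'cy': 191.05777234442797, 'rvec': array([ 2.18431384, -2.14408945,  0.1898036 ]), 'tvec': array([0.02606877, 0.59339495, 0.75382144])}
```

View pics/top0b.png

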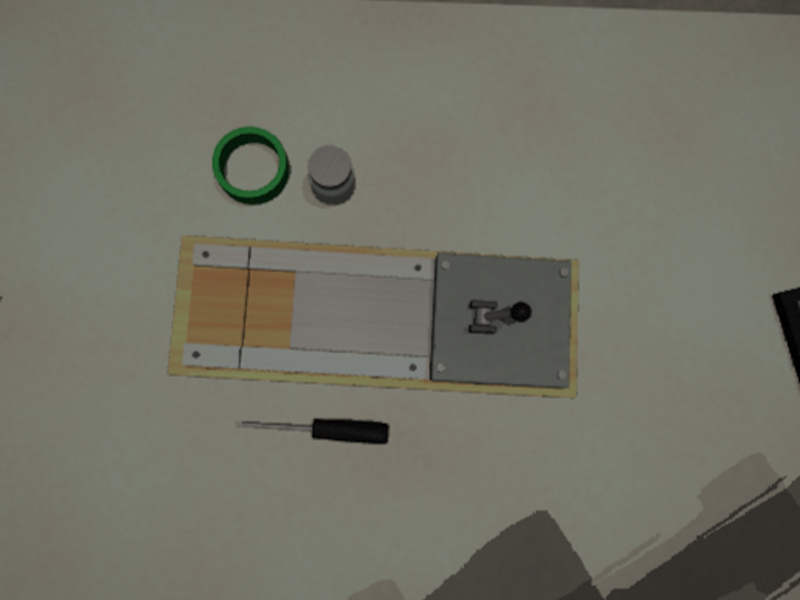

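View pics/scene0b.png

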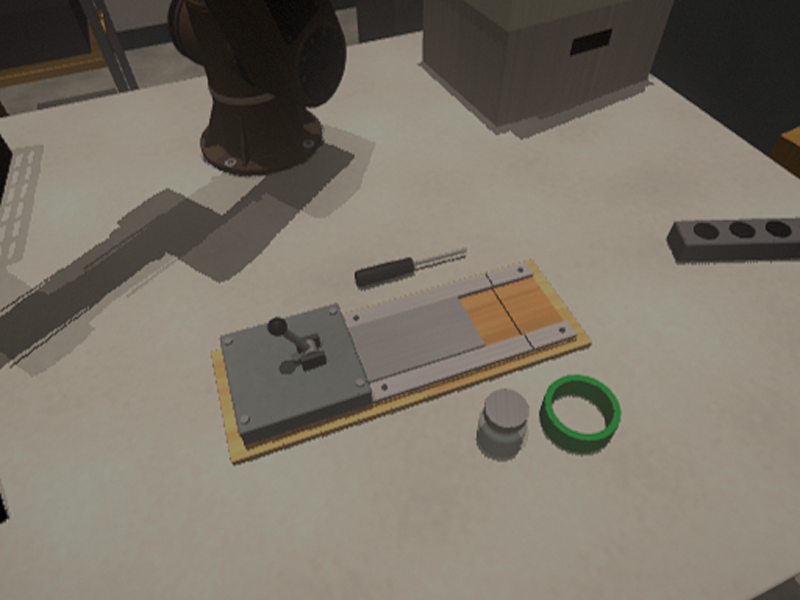

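The top view shows the gauge with its tongue pointing left: line (250,248)-(240,368), tongue edge (295,272)-(291,347), ball (521,312). The jar and tape are on the far side and the driver is on the near side. In the scene view the ball is at (277,326). All positions are in the 800 px scale.

```bash
python3 - <<'E'
from h import *
s=1.5625
T=cam("top");S=cam("scene")
P=lambda c,u,v,z:onplane(c,u/s,v/s,z)
def tri(a,b):
    o1,d1=ray(T,a[0]/s,a[1]/s);o2,d2=ray(S,b[0]/s,b[1]/s)
    A=np.array([d1,-d2]).T;k=np.linalg.lstsq(A,o2-o1,rcond=None)[0]
    return (o1+k[0]*d1+o2+k[1]*d2)/2, np.linalg.norm(o1+k[0]*d1-o2-k[1]*d2)
print("line",P(T,250,248,.0235),P(T,240,368,.0235))
print("edge",P(T,295,272,.0265),P(T,291,347,.0265))
print("hous",P(T,437,253,.0505),P(T,431,380,.0505),P(T,577,260,.0505),P(T,570,387,.0505))
print("rail scene line",P(S,488,273,.0235),P(S,534,349,.0235), "edge",P(S,459,297,.0265),P(S,483,345,.0265))
print("ball",tri((521,312),(277,326)))
print("jar top",P(T,330,166,.075),"tape",P(T,250,165,.036),"driver",P(T,238,424,.01),P(T,388,432,.02))
c=ctrl.camera_params("wrist");print(c)
im=ctrl.snapshot("wrist");cv2.imwrite("pics/w0.png",im)
# line fit from top picture, subpixel, 2 rails: darkest col along rows
g=cv2.cvtColor(cv2.imread("pics/top0.png"),cv2.COLOR_BGR2GRAY).astype(float)
pts=[]
for v in list(range(161,172))+list(range(224,234)):
    u0=int(round((250-(v*s-248)/12)/s)); w=g[v,u0-5:u0+6]; w=np.clip(np.median(w)-w-8,0,None)
    if w.sum()>0: pts.append(onplane(T,(w*np.arange(u0-5,u0+6)).sum()/w.sum(),v,.0235)[:2])
pts=np.array(pts);print(cv2.fitLine(pts.astype(np.float32),cv2.DIST_HUBER,0,.01,.01).ravel(),len(pts))
E
```

```text
line [0.65304164 0.21087368 0.0235    ] [0.50921333 0.21596859 0.0235    ]
edge [0.62441609 0.15558739 0.0265    ] [0.53473256 0.15700745 0.0265    ]
hous [ 0.64648926 -0.01212528  0.0505    ] [ 0.4984134  -0.00631716  0.0505    ] [ 0.64197349 -0.17787676  0.0505    ] [ 0.49311869 -0.16647366  0.0505    ]
rail scene line [0.51402494 0.22183309 0.0235    ] [0.65934455 0.21228695 0.0235    ] edge [0.54135986 0.16043201 0.0265    ] [0.62901417 0.15232942 0.0265    ]
ball (array([ 0.5698536 , -0.09403557,  0.1225123 ]), np.float64(0.0010174790739534282))
jar top [0.74044547 0.11444282 0.075     ] tape [0.7523909  0.21323677 0.036     ] driver [0.44395369 0.21773861 0.01      ] [0.43772609 0.04094945 0.02      ]
{'vertical_fov': 67.01840698175597, 'cx': 255.24032244515485, 'cy': 191.15880641524618, 'rvec': array([-1.73933457, -2.36671879, -0.36866147]), 'tvec': array([ 0.67444956, -0.0369505 ,  0.39219149])}
[ 0.9990355  -0.04391024  0.59263015  0.21446224] 21
```

```bash
python3 - <<'E'
from h import *
from scipy.spatial.transform import Rotation as Ro
o=ctrl.get_obs();R=Ro.from_euler("xyz",o["orientation"],degrees=True).as_matrix()
for n in("wrist","top"):
    c=cam(n);C=-c[2].T@c[3];print(n,C,"in tool",R.T@(C-o["tool_pos"]),"optical axis",R.T@c[2].T[:,2], c[2].T[:,2])
E
```

```text
wrist [ 0.12159513 -0.66905723  0.38442481] in tool [-8.34289223e-02 -1.58569850e-01 -5.20762092e-05] optical axis [ 3.03690868e-01  9.52770540e-01 -3.94556968e-04] [ 0.28948585  0.09129847 -0.95281821]
top [0.4811924  0.06340636 0.82793564] in tool [ 0.47808778 -0.60139186  0.59250394] optical axis [ 0.1242987   0.98942592 -0.07474083] [ 0.14039071 -0.03309798 -0.98954281]
```

step_arm(rows=[[[-1,2.3,4.4,0,0,0,4.4],[-1,2.3,4.4,0,0,0,4.4],[-1,2.3,4.4,0,0,0,4.4],[-1,2.3,4.4,0,0,0,4.4],[-1,2.3,4.4,0,0,0,4.4],[-1,2.3,4.4,0,0,0,4.4],[-1,2.3,4.4,0,0,0,4.4],[-1,2.3,4.4,0,0,0,4.4]]])

```text
clock: 1.15
tool_pos: [0.3857, -0.2907, 0.2266]
orientation: [-90.0, -0.0, 52.7]
force: [1.4, 0.6, 0.0]
opening: 0.0129
```

step_arm(rows=[[[-1,2.1,4.2,0,0,0,3.9],[-1,2.1,4.2,0,0,0,3.9],[-1,2.1,4.2,0,0,0,3.9],[-1,2.1,4.2,0,0,0,3.9],[-1,2.1,4.2,0,0,0,3.9],[-1,2.1,4.2,0,0,0,3.9],[-1,2.1,4.2,0,0,0,3.9],[-1,2.1,4.2,0,0,0,3.9],[-1,2.2,4.2,-3,0,0,3.7],[-1,0,0,-5,0,0,0],[-1,0,0,-5,0,0,0],[-1,0,0,0,0,0,0]]])

```text
clock: 2.65
tool_pos: [0.5724, 0.0847, 0.0929]
orientation: [-89.6, 0.2, 87.4]
force: [0.3, -0.1, 0.9]
opening: 0.0004
```

```bash
python3 - <<'E'
from h import *
o=ctrl.get_obs();print(o["tool_pos"],o["orientation"],o["force"],o["opening"],o["qvel"].round(2))
im=ctrl.snapshot("wrist");cv2.imwrite("pics/w1.png",im);cv2.imwrite("pics/w1b.png",cv2.resize(im,(800,600),interpolation=cv2.INTER_CUBIC))
E
```

```text
[0.57241709 0.08465497 0.09293487] [-89.57176804   0.2058686   87.42914268] [ 0.34042065 -0.1168598   0.86930864] 0.0004186431988215804 [-0.31 -3.49  4.76  1.91 -3.12 -0.  ]
```

View pics/w1b.png

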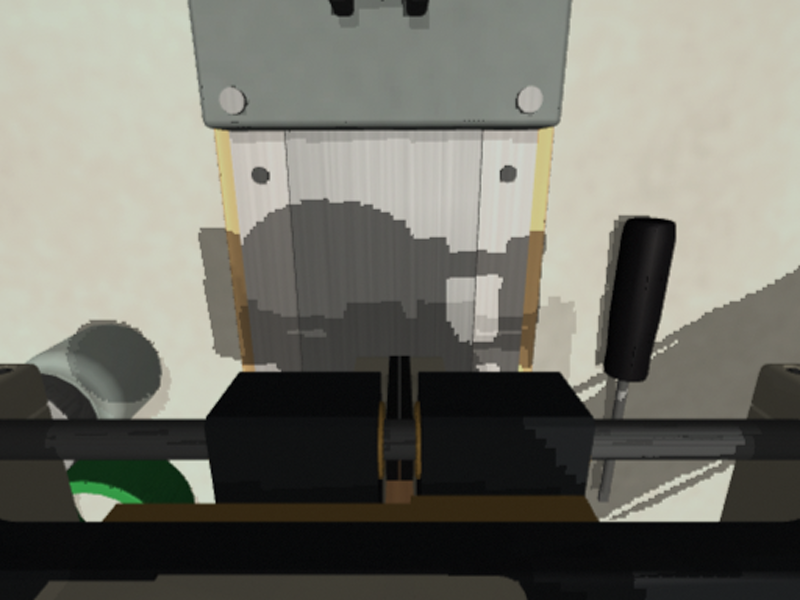

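The wrist camera looks back at the housing, and the gripper hides the line. The fixed cameras will have to check the edge. I'll descend and then feel for the tongue.

step_arm(rows=[[[-1,0,0,-2.5,0,0,0],[-1,0,0,-2.2,0,0,0],[-1,0,0,0,0,0,0],[-1,0,0,0,0,0,0],[-1,0,0,0,0,0,0],[-1,0,0,0,0,0,0]]])

```text
clock: 3.45
tool_pos: [0.5758, 0.0859, 0.0505]
orientation: [-90.1, -0.0, 87.5]
force: [-0.3, 0.5, 0.1]
opening: 0.0004
```

step_arm(rows=[[[-1,0,0,-0.6,0,0,0],[-1,0,0,-0.6,0,0,0],[-1,0,0,-0.4,0,0,0],[-1,0,0,-0.2,0,0,0],[-1,0,0,0,0,0,0],[-1,0,0,0,0,0,0]]])

```text
clock: 4.2
tool_pos: [0.5754, 0.0858, 0.0316]
orientation: [-90.0, -0.0, 87.5]
force: [0.2, -0.3, -0.0]
opening: 0.001
```

Now slow feeling.

step_arm(rows=[[[-1,0,0,-0.1,0,0,0],[-1,0,0,-0.05,0,0,0],[-1,0,0,-0.05,0,0,0],[-1,0,0,0,0,0,0]]])

```text
clock: 4.7
tool_pos: [0.5752, 0.0857, 0.0295]
orientation: [-90.0, 0.0, 87.4]
force: [-0.1, -0.8, 1.0]
opening: 0.0003
```

step_arm(rows=[[[-1,0,0,-0.05,0,0,0],[-1,0,0,-0.05,0,0,0],[-1,0,0,0,0,0,0]]])

```text
clock: 5.08
tool_pos: [0.5752, 0.0857, 0.0285]
orientation: [-90.0, 0.0, 87.4]
force: [0.1, 0.7, -0.6]
opening: 0.0006
```

step_arm(rows=[[[-1,0,0,-0.05,0,0,0],[-1,0,0,-0.05,0,0,0],[-1,0,0,0,0,0,0]]])

```text
clock: 5.45
tool_pos: [0.5752, 0.0857, 0.0275]
orientation: [-90.0, -0.0, 87.5]
force: [0.5, 0.4, 0.6]
opening: 0.0004
```

step_arm(rows=[[[-1,0,0,-0.05,0,0,0],[-1,0,0,0,0,0,0]]])

```text
clock: 5.7
tool_pos: [0.5752, 0.0857, 0.027]
orientation: [-90.0, -0.0, 87.4]
force: [0.2, 0.3, 0.9]
opening: 0.0001
```

step_arm(rows=[[[-1,0,0,-0.04,0,0,0],[-1,0,0,0,0,0,0]]])

```text
clock: 5.95
tool_pos: [0.5752, 0.0857, 0.0266]
orientation: [-90.0, 0.0, 87.4]
force: [-0.1, 0.9, 0.5]
opening: 0.0002
```

step_arm(rows=[[[-1,0,0,-0.04,0,0,0],[-1,0,0,0,0,0,0]]])

```text
clock: 6.2
tool_pos: [0.5753, 0.0857, 0.0264]
orientation: [-90.0, -0.0, 87.5]
force: [-0.5, -0.4, 1.6]
opening: 0.0002
```

step_arm(rows=[[[-1,0,0,-0.03,0,0,0],[-1,0,0,0,0,0,0]]])

```text
clock: 6.45
tool_pos: [0.5753, 0.0857, 0.0263]
orientation: [-90.0, -0.0, 87.5]
force: [-1.5, -0.8, 5.5]
opening: 0.0003
```

step_arm(rows=[[[-1,0,0,-0.03,0,0,0],[-1,0,0,0,0,0,0]]])

```text
clock: 6.7
tool_pos: [0.5753, 0.0857, 0.0263]
orientation: [-90.0, -0.0, 87.5]
force: [-3.0, 0.9, 7.6]
opening: 0.0003
```

step_arm(rows=[[[-1,0,0,-0.04,0,0,0],[-1,0,0,0,0,0,0]]])

```text
clock: 6.95
tool_pos: [0.5753, 0.0858, 0.0263]
orientation: [-90.0, -0.0, 87.5]
force: [-4.1, -0.3, 11.2]
opening: -0.0
```

step_arm(rows=[[[-1,0.01,0.15,0,0,0,0],[-1,0.01,0.2,0,0,0,0],[-1,0.01,0.2,0,0,0,0],[-1,0.01,0.2,0,0,0,0]]])

```text
clock: 7.45
tool_pos: [0.5756, 0.0924, 0.0263]
orientation: [-90.0, 0.1, 87.5]
force: [-3.2, -3.8, 11.7]
opening: 0.0006
```

step_arm(rows=[[[-1,0.01,0.25,0,0,0,0],[-1,0.01,0.25,0,0,0,0],[-1,0.01,0.25,0,0,0,0],[-1,0.01,0.25,0,0,0,0]]])

```text
clock: 7.95
tool_pos: [0.576, 0.1025, 0.0263]
orientation: [-90.0, 0.1, 87.5]
force: [-3.4, -5.1, 11.3]
opening: 0.0005
```

step_arm(rows=[[[-1,0.01,0.25,0,0,0,0],[-1,0.01,0.25,0,0,0,0],[-1,0.01,0.25,0,0,0,0],[-1,0.01,0.25,0,0,0,0]]])

```text
clock: 8.45
tool_pos: [0.5764, 0.1125, 0.0263]
orientation: [-90.0, 0.1, 87.5]
force: [-3.3, -4.0, 11.2]
opening: 0.0007
```

step_arm(rows=[[[-1,0.01,0.25,-0.01,0,0,0],[-1,0.01,0.25,0,0,0,0],[-1,0.01,0.25,0,0,0,0],[-1,0.01,0.25,0,0,0,0]]])

```text
clock: 8.95
tool_pos: [0.5768, 0.1225, 0.0263]
orientation: [-90.0, 0.1, 87.5]
force: [-3.4, -4.7, 12.8]
opening: 0.0002
```

step_arm(rows=[[[-1,0.01,0.25,0,0,0,0],[-1,0.01,0.25,0,0,0,0],[-1,0.01,0.15,0,0,0,0],[-1,0,0,0,0,0,0]]])

```text
clock: 9.45
tool_pos: [0.5771, 0.1292, 0.0263]
orientation: [-90.0, 0.0, 87.5]
force: [-4.2, -2.3, 12.9]
opening: 0.0011
```

```bash
python3 - <<'E'
from h import *
o=ctrl.get_obs();print(o["tool_pos"],o["force"])
a=[]
for n,(x0,x1,y0,y1) in(("top",(110,240,145,245)),("scene",(250,380,155,255))):
    im=ctrl.snapshot(n);cv2.imwrite(f"pics/{n}1.png",im);a.append(cv2.resize(im[y0:y1,x0:x1],None,fx=4,fy=3.0*4/3,interpolation=cv2.INTER_CUBIC)[:300*2])
m=np.hstack(a);cv2.imwrite("pics/c1.png",cv2.resize(m,(800,int(800*m.shape[0]/m.shape[1]))))
E
```

```text
[0.57707743 0.12915282 0.02625293] [-4.19055097 -2.29029009 12.87009927]
```

View pics/c1.png

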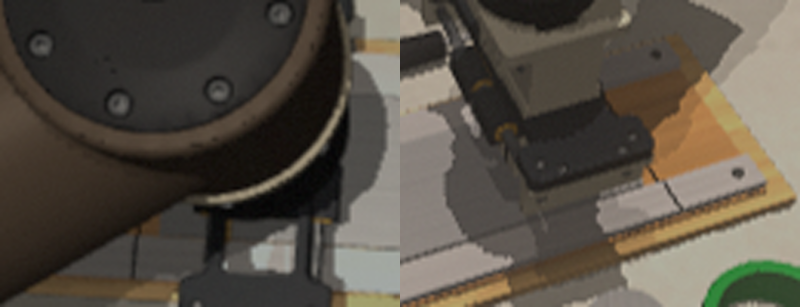

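step_arm(rows=[[[-1,0.01,0.2,0,0,0,0],[-1,0.01,0.25,0,0,0,0],[-1,0.01,0.25,0,0,0,0],[-1,0.01,0.25,0,0,0,0],[-1,0.01,0.2,0,0,0,0],[-1,0,0,0,0,0,0]]])

```text
clock: 10.3
tool_pos: [0.5775, 0.1407, 0.0262]
orientation: [-90.0, 0.0, 87.5]
force: [-4.0, -2.6, 12.0]
opening: 0.0006
```

step_arm(rows=[[[-1,0,0,0.1,0,0,0],[-1,0,0,0.5,0,0,0],[-1,0,0,3,0,0,0],[-1,0,2,4,0,0,0],[-1,0,6,2,0,0,0],[-1,0,6,0,0,0,0],[-1,0,2,0,0,0,0],[-1,0,0,0,0,0,0],[-1,0,0,0,0,0,0],[-1,0,0,0,0,0,0]]])

```text
clock: 11.55
tool_pos: [0.5777, 0.2993, 0.1209]
orientation: [-90.0, 0.0, 87.4]
force: [-0.2, -0.6, 0.2]
opening: 0.0005
```

```bash
python3 - <<'E'
from h import *
o=ctrl.get_obs();print(o["tool_pos"],o["qvel"].round(1))
c=ctrl.camera_params("wrist");im=ctrl.snapshot("wrist");cv2.imwrite("pics/w2.png",im)
np.save("w2.npy",np.r_[np.ravel(c["rvec"]),np.ravel(c["tvec"])]);print(c)
cv2.imwrite("pics/w2b.png",cv2.resize(im,(800,600),interpolation=cv2.INTER_CUBIC))
E
```

```text
[0.5776999  0.29925308 0.12088856] [-0.1 -0.2  0.2  0.1  0.1 -0.1]
{'vertical_fov': 67.01840698175597, 'cx': 255.24032244515485, 'cy': 191.15880641524618, 'rvec': array([-0.0698115 , -3.09670627, -0.47980892]), 'tvec': array([ 0.56287968, -0.31531213,  0.19297436])}
```

View pics/w2b.png

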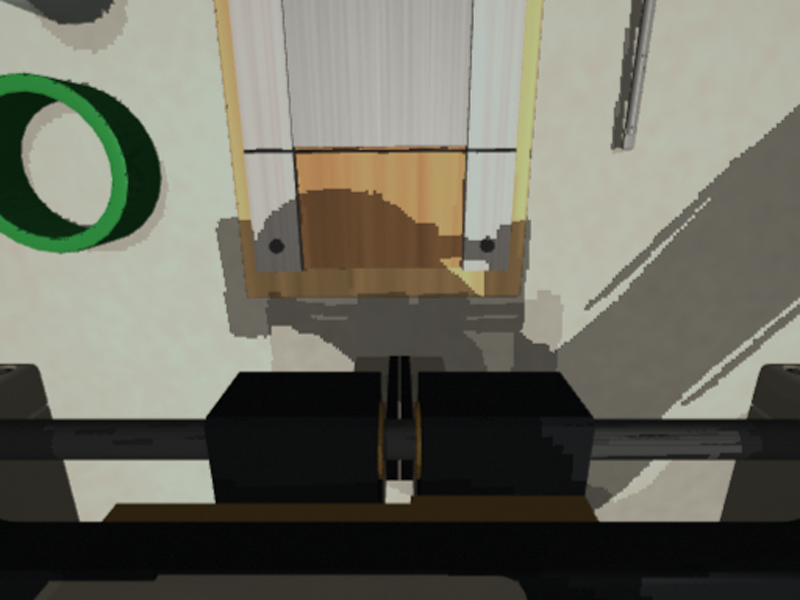

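The wrist view shows the tongue edge (row ~147) a few pixels short of the scribed line (row ~150 on both rails) in the 800 px scale. I'll measure it at subpixel level.

```bash
cat > edge.py <<'E'
from h import *
def gap(im,c,zt=.0263,show=False):
    g=im.astype(float)
    C=-c[2].T@c[3]
    L=[];E=[]
    gr=cv2.cvtColor(im,cv2.COLOR_BGR2GRAY).astype(float)
    for u in list(range(162,184))+list(range(306,327)):   # line on the rails
        w=gr[84:110,u]; d=np.clip(np.median(w)-w-15,0,None)
        if d.sum()>0: L.append(onplane(c,u,84+(d*np.arange(26)).sum()/d.sum(),.0235)[:2])
    for u in range(200,290):   # leading edge: last row still tongue-bright (half level)
        w=gr[80:120,u]; top=np.median(w[:8]); mn=w[:].min(); k=np.argmax(w<(top+mn)/2)
        h=(top+mn)/2; E.append(onplane(c,u,80+k-1+(w[k-1]-h)/(w[k-1]-w[k]),zt)[:2])
    L,E=np.array(L,np.float32),np.array(E,np.float32)
    fl=cv2.fitLine(L,cv2.DIST_HUBER,0,.01,.01).ravel();fe=cv2.fitLine(E,cv2.DIST_HUBER,0,.01,.01).ravel()
    n=np.array([-fl[1],fl[0]]); n*=np.sign(n[1])
    r=(L-fl[2:])@n; q=(E-fl[2:])@n
    print("cam",C,"line",fl,len(L),"edge",fe,"dir n",n,"resid mm",1e3*r.std(),"edge-line mm",1e3*np.median(q),1e3*q.std())
    if show:
        for u in (172,230,260,316): print(u,gr[84:108,u].astype(int))
        print(im[88:104,240].tolist())
E
python3 - <<'E'
from edge import *
im=cv2.imread("pics/w2.png");p=dict(ctrl.camera_params("wrist"))
q=np.load("w2.npy");c=(p,192/np.tan(np.radians(p["vertical_fov"])/2),cv2.Rodrigues(q[:3])[0],q[3:])
gap(im,c,show=True)
E
```

```text
cam [0.5731571  0.21649724 0.27948929] line [ 0.99905366 -0.0434945   0.58245164  0.21352255] 43 edge [ 0.9990609  -0.0433276   0.58822     0.21191846] dir n [0.0434945  0.99905366] resid mm 0.10992864 edge-line mm -1.3471485 0.46002415
172 [181 181 181 181 181 182 182 181 182 181 159  79  30  79 154 181 182 181
 181 181 181 180 181 180]
230 [175 175 174 174 174 175 176 175 176 146  97 125  33  92 154 153 153 151
 152 152 152 152 153 152]
260 [176 176 176 177 177 177 176 177 165 136 131 107  37  91 150 150 150 150
 150 150 150 150 150 151]
316 [187 189 187 188 188 187 187 188 189 189 166  80  43 122 188 188 189 189
 187 187 188 188 188 188]
[[172, 178, 180], [172, 178, 180], [171, 178, 180], [171, 177, 179], [172, 178, 181], [146, 156, 166], [67, 103, 140], [64, 97, 132], [30, 32, 32], [58, 85, 108], [90, 141, 180], [91, 141, 181], [91, 141, 181], [90, 141, 181], [90, 141, 181], [90, 141, 181]]
```

step_arm(rows=[[[-1,0,-4,0,0,0,0],[-1,0,-6,-3,0,0,0],[-1,0,-6,-3,0,0,0],[-1,0,0,-2.5,0,0,0],[-1,0,0,-0.6,0,0,0],[-1,0,0,-0.1,0,0,0],[-1,0,0,-0.1,0,0,0],[-1,0,0,-0.1,0,0,0],[-1,0,0,-0.08,0,0,0],[-1,0,0,0,0,0,0],[-1,0,0,0,0,0,0]]])

```text
clock: 12.98
tool_pos: [0.5777, 0.1488, 0.0303]
orientation: [-90.0, -0.0, 87.5]
force: [-0.1, 0.0, 0.5]
opening: 0.0003
```

```bash
python3 - <<'E'
import re
s=open("edge.py").read()
a=s.index("    for u in range(200,290)");b=s.index("    L,E=np")
s=s[:a]+'''    for u in list(range(200,224))+list(range(262,290)):  # blue: steel 172, bed in shade 66
        w=g[80:120,u,0]; t=np.median(w[:8]); k=np.argmax(w<t-20); lo=min(w[k+1],95)
        E.append(onplane(c,u,80+k-.5+np.clip((w[k]-lo)/(t-lo),0,1),zt)[:2])
'''+s[b:]
open("edge.py","w").write(s)
from edge import *
im=cv2.imread("pics/w2.png");p=dict(ctrl.camera_params("wrist"))
q=np.load("w2.npy");c=(p,192/np.tan(np.radians(p["vertical_fov"])/2),cv2.Rodrigues(q[:3])[0],q[3:])
gap(im,c)
o=ctrl.get_obs();print(o["tool_pos"],o["force"])
E
```

```text
cam [0.5731571  0.21649724 0.27948929] line [ 0.99905366 -0.0434945   0.58245164  0.21352255] 43 edge [ 0.99914294 -0.04139227  0.5836252   0.21132688] dir n [0.0434945  0.99905366] resid mm 0.10992864 edge-line mm -2.1598766 0.10222357
[0.57767111 0.14878678 0.03029543] [-0.14240693  0.01418109  0.52337381]
```

step_arm(rows=[[[-1,0,0,-0.15,0,0,0],[-1,0,0,-0.1,0,0,0],[-1,0,0,-0.1,0,0,0],[-1,0,0,-0.06,0,0,0],[-1,0,0,-0.03,0,0,0],[-1,0,0,0,0,0,0],[-1,0,0,0,0,0,0]]])

```text
clock: 13.85
tool_pos: [0.5776, 0.1487, 0.0264]
orientation: [-90.0, 0.0, 87.5]
force: [-3.0, -0.2, 4.7]
opening: 0.0005
```

step_arm(rows=[[[-1,0,0,-0.04,0,0,0],[-1,0,0,-0.03,0,0,0],[-1,0,0,0,0,0,0]]])

```text
clock: 14.22
tool_pos: [0.5776, 0.1487, 0.0263]
orientation: [-90.0, 0.0, 87.5]
force: [-4.2, -0.2, 10.7]
opening: 0.0001
```

step_arm(rows=[[[-1,0,0,-0.01,0,0,0],[-1,0.01,0.1,0,0,0,0],[-1,0,0.1,0,0,0,0],[-1,0,0,0,0,0,0],[-1,0,0,0,0,0,0]]])

```text
clock: 14.85
tool_pos: [0.5777, 0.1501, 0.0263]
orientation: [-90.0, 0.0, 87.5]
force: [-4.7, -2.2, 12.0]
opening: 0.0002
```

step_arm(rows=[[[-1,0,0.05,0,0,0,0],[-1,0,0.05,0,0,0,0],[-1,0,0,0,0,0,0],[-1,0,0,0,0,0,0]]])

```text
clock: 15.35
tool_pos: [0.5777, 0.151, 0.0263]
orientation: [-90.0, 0.0, 87.5]
force: [-3.7, -3.7, 12.2]
opening: 0.0002
```

Now lift off and measure again from the same overhead spot.

step_arm(rows=[[[-1,0,0,0.1,0,0,0],[-1,0,0,0.5,0,0,0],[-1,0,0,3,0,0,0],[-1,0,2,4,0,0,0],[-1,0,5,2,0,0,0],[-1,0,5,0,0,0,0],[-1,0,2.8,0,0,0,0],[-1,0,0,0,0,0,0],[-1,0,0,0,0,0,0],[-1,0,0,0,0,0,0],[-1,0,0,0,0,0,0]]])

```text
clock: 16.73
tool_pos: [0.5779, 0.2988, 0.1211]
orientation: [-90.0, 0.0, 87.4]
force: [-0.4, 0.0, -0.2]
opening: 0.0006
```

```bash
python3 - <<'E'
from edge import *
o=ctrl.get_obs();print(o["tool_pos"],o["qvel"].round(1))
c=cam("wrist");im=ctrl.snapshot("wrist");cv2.imwrite("pics/w3.png",im)
gap(im,c,show=True)
cv2.imwrite("pics/w3b.png",cv2.resize(im[70:130,150:340],None,fx=4,fy=4,interpolation=cv2.INTER_NEAREST))
E
```

```text
[0.57788468 0.29882682 0.12108105] [ 0.1 -0.   0.2  0.1  0.  -0.1]
cam [0.57332127 0.21605801 0.2796817 ] line [ 0.9991123  -0.04212582  0.60941637  0.21251369] 43 edge [ 0.9989964  -0.04479168  0.5738842   0.21385695] dir n [0.04212582 0.9991123 ] resid mm 0.15370996 edge-line mm -0.1151179 0.10688669
172 [182 181 181 181 181 181 180 182 181 181 180 154  59  34 114 181 180 180
 180 180 181 181 181 180]
230 [174 175 175 175 175 174 174 175 175 175 176 177 148  67 100 133 140 151
 152 152 152 152 151 151]
260 [177 176 177 177 177 177 177 177 177 178 177 177 149  80 122 150 150 149
 149 149 149 150 149 149]
316 [187 187 187 187 188 187 188 187 187 188 188 155  33 113 187 189 189 188
 188 189 188 188 188 188]
[[172, 178, 181], [172, 179, 182], [171, 178, 180], [172, 178, 180], [172, 178, 180], [172, 179, 180], [172, 179, 180], [172, 179, 181], [144, 150, 152], [57, 65, 74], [60, 89, 120], [80, 126, 168], [90, 141, 181], [90, 141, 180], [90, 141, 181], [91, 142, 181]]
```

View pics/w3b.png

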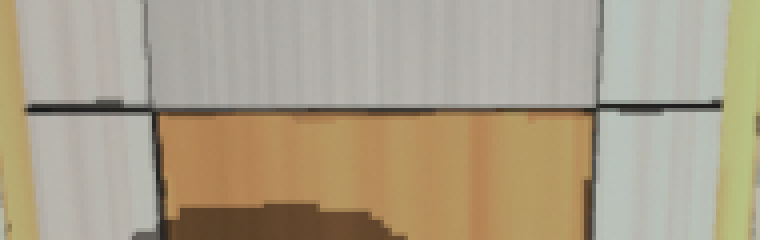

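The edge now measures −0.1 mm from the middle of the line, and the picture shows it lying on it. Next I'll go over and behind the lever.

step_arm(rows=[[[-1,0,-2,4,0,0,0],[-1,0,-4,4,0,0,0],[-1,0,-4,0,0,0,0],[-1,-0.1,-4,0,0,0,0],[-1,-0.1,-4,0,0,0,0],[-1,-0.1,-4,0,0,0,0],[-1,-0.1,-4,0,0,0,0],[-1,-0.1,-4,0,0,0,0],[-1,-0.1,-4,0,0,0,0],[-1,-0.1,-4,0,0,0,0],[-1,-0.1,-4,0,0,0,0],[-1,0,-2,0,0,0,0]]])

```text
clock: 18.27
tool_pos: [0.5693, -0.1423, 0.2012]
orientation: [-90.0, 0.0, 87.3]
force: [0.9, 0.5, -0.5]
opening: 0.0005
```

step_arm(rows=[[[-1,0,0,0,0,0,0],[-1,0,0,0,0,0,0],[-1,0,0,0,0,0,0]]])

```text
clock: 18.65
tool_pos: [0.5699, -0.1394, 0.2011]
orientation: [-90.0, -0.0, 87.5]
force: [0.2, -0.5, 1.2]
opening: 0.0002
```

step_arm(rows=[[[-1,0,0,-3,0,0,0],[-1,0,0,-3,0,0,0],[-1,0,0,-2.9,0,0,0],[-1,0,0,0,0,0,0],[-1,0,0,0,0,0,0],[-1,0,0,0,0,0,0]]])

```text
clock: 19.4
tool_pos: [0.5708, -0.1401, 0.1135]
orientation: [-90.1, -0.0, 87.5]
force: [0.4, 0.1, 0.1]
opening: 0.0008
```

step_arm(rows=[[[-1,0,0.5,0,0,0,0],[-1,0,0.5,0,0,0,0],[-1,0,0.5,0,0,0,0],[-1,0,0.5,0,0,0,0],[-1,0,0.5,0,0,0,0]]])

```text
clock: 20.02
tool_pos: [0.5697, -0.1149, 0.112]
orientation: [-90.0, 0.0, 87.5]
force: [-0.6, -3.1, 1.9]
opening: 0.0003
```

step_arm(rows=[[[-1,0,0.5,0,0,0,0],[-1,0,0.5,0,0,0,0],[-1,0.05,0.5,0,0,0,0],[-1,0,0.5,0,0,0,0],[-1,0.05,0.5,0,0,0,0],[-1,0,0.5,0,0,0,0]]])

```text
clock: 20.78
tool_pos: [0.5706, -0.0849, 0.1118]
orientation: [-90.0, -0.0, 87.4]
force: [0.4, -1.9, 1.1]
opening: 0.0005
```

step_arm(rows=[[[-1,0,0.4,0,0,0,0],[-1,0.05,0.4,0,0,0,0],[-1,0,0.4,0,0,0,0],[-1,0.05,0.4,0,0,0,0]]])

```text
clock: 21.28
tool_pos: [0.5714, -0.069, 0.1118]
orientation: [-90.0, -0.0, 87.4]
force: [-0.5, -2.2, 0.4]
opening: 0.0008
```

step_arm(rows=[[[-1,0,0.3,0,0,0,0],[-1,0,0.3,0,0,0,0],[-1,0,0.2,0,0,0,0],[-1,0,0,0,0,0,0]]])

```text
clock: 21.78
tool_pos: [0.5717, -0.0611, 0.112]
orientation: [-90.0, -0.0, 87.5]
force: [-0.3, -1.5, -0.6]
opening: 0.0001
```

step_arm(rows=[[[-1,0,0.2,0,0,0,0],[-1,0,0.2,0,0,0,0],[-1,0,0.1,0,0,0,0],[-1,0,0,0,0,0,0]]])

```text
clock: 22.28
tool_pos: [0.5718, -0.0562, 0.1121]
orientation: [-90.0, -0.0, 87.5]
force: [0.8, -0.8, -1.8]
opening: 0.0007
```

step_arm(rows=[[[-1,0,0.1,0,0,0,0],[-1,0,0.1,0,0,0,0],[-1,0,0.1,0,0,0,0],[-1,0,0,0,0,0,0]]])

```text
clock: 22.78
tool_pos: [0.5717, -0.0532, 0.112]
orientation: [-90.0, 0.0, 87.5]
force: [0.5, -2.6, -0.8]
opening: 0.0007
```

step_arm(rows=[[[-1,0,0.1,0,0,0,0],[-1,0,0.1,0,0,0,0],[-1,0,0.1,0,0,0,0],[-1,0,0,0,0,0,0]]])

```text
clock: 23.28
tool_pos: [0.5717, -0.0502, 0.112]
orientation: [-90.0, -0.0, 87.5]
force: [1.4, -2.3, -0.5]
opening: 0.0004
```

step_arm(rows=[[[-1,0,0.1,0,0,0,0],[-1,0,0.05,0,0,0,0],[-1,0,0,0,0,0,0]]])

```text
clock: 23.65
tool_pos: [0.5717, -0.0497, 0.112]
orientation: [-90.0, 0.1, 87.4]
force: [1.5, -8.6, -2.5]
opening: 0.0001
```

step_arm(rows=[[[-1,0,0.05,0,0,0,0],[-1,0,0,0,0,0,0]]])

```text
clock: 23.9
tool_pos: [0.5716, -0.0495, 0.112]
orientation: [-90.0, 0.1, 87.4]
force: [1.9, -8.9, -3.4]
opening: -0.0001
```

step_arm(rows=[[[-1,0,-0.5,0,0,0,0],[-1,0,-2,0,0,0,0],[-1,0,-1.5,2,0,0,0],[-1,0,0,4,0,0,0],[-1,0,0,3,0,0,0],[-1,0,2,0,0,0,0],[-1,0,4,0,0,0,0],[-1,0.1,4,0,0,0,0],[-1,0.1,4,0,0,0,0],[-1,0.1,4,0,0,0,0],[-1,0.1,4,0,0,0,0],[-1,0.1,4,0,0,0,0]]])

```text
clock: 25.4
tool_pos: [0.5762, 0.1731, 0.2012]
orientation: [-89.9, 0.0, 87.5]
force: [0.7, -0.1, -0.2]
opening: 0.0002
```

step_arm(rows=[[[-1,0.1,4,-2,0,0,0],[-1,0.1,4,-3,0,0,0],[-1,0.1,4,-3,0,0,0],[-1,0,1,0,0,0,0],[-1,0,0,0,0,0,0],[-1,0,0,0,0,0,0],[-1,0,0,0,0,0,0],[-1,0,0,0,0,0,0]]])

```text
clock: 26.4
tool_pos: [0.58, 0.3012, 0.1228]
orientation: [-90.0, -0.0, 87.4]
force: [-1.1, -1.1, 0.4]
opening: 0.0003
```

```bash
python3 - <<'E'
from edge import *
o=ctrl.get_obs();print(o["tool_pos"],o["qvel"].round(1))
c=cam("wrist");im=ctrl.snapshot("wrist");cv2.imwrite("pics/w4.png",im)
gap(im,c,show=True)
t=ctrl.snapshot("top");s=ctrl.snapshot("scene");cv2.imwrite("pics/top4.png",t);cv2.imwrite("pics/scene4.png",s)
r=lambda a:cv2.resize(a,(400,300),interpolation=cv2.INTER_CUBIC)
m=np.vstack([np.hstack([r(im[60:150,150:270]),r(im[60:150,230:350])]),np.hstack([r(t[150:270,250:410]),r(s[170:290,130:290])])])
cv2.imwrite("pics/c4.png",m)
E
```

```text
[0.58002129 0.3011759  0.1227607 ] [ 0.3  0.2 -0.  -0.  -0.   0.1]
cam [0.57535058 0.21824648 0.28127439] line [ 0.99913484 -0.0415876   0.61167973  0.21248709] 43 edge [ 0.9990076  -0.04453988  0.5853448   0.21345457] dir n [0.0415876  0.99913484] resid mm 0.19634125 edge-line mm -0.07913365 0.08074171
172 [179 179 179 178 179 179 178 178 151  58  33 112 177 175 176 176 175 175
 175 175 175 174 174 174]
230 [177 176 177 177 177 178 178 177 178 148  58  99 131 138 151 150 150 150
 150 149 149 149 149 150]
260 [177 177 177 178 178 177 178 178 178 146  46 102 149 149 149 149 149 149
 149 150 149 148 149 149]
316 [187 187 187 186 187 188 187 187 154  33 113 187 189 188 188 188 189 188
 189 188 188 188 188 189]
[[169, 177, 179], [170, 177, 179], [170, 178, 179], [170, 178, 180], [170, 178, 180], [143, 149, 151], [57, 66, 75], [63, 93, 126], [84, 131, 172], [94, 146, 181], [93, 146, 181], [93, 146, 181], [94, 146, 181], [94, 146, 181], [96, 147, 182], [96, 147, 181]]
```

View pics/c4.png

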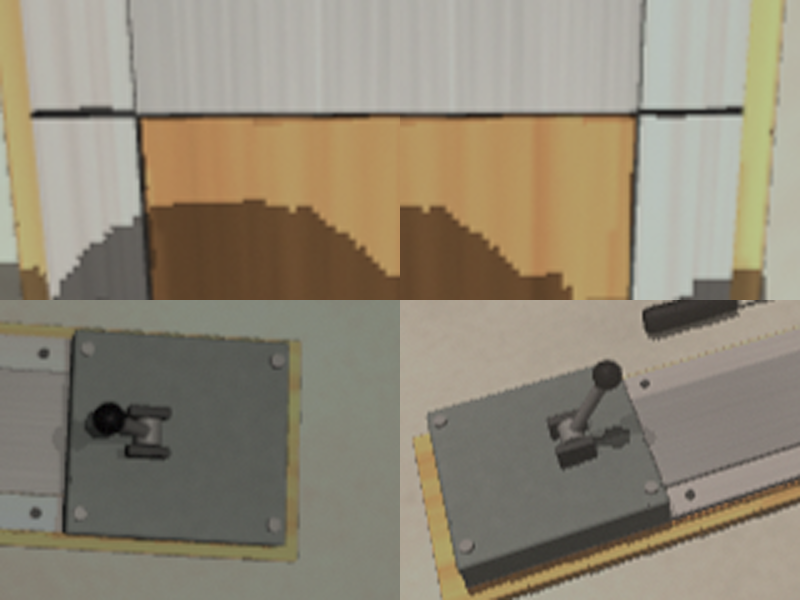

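The edge is still on the line (−0.08 mm) and the lever leans towards the tongue. The ball is at about (294,198) in the top view and (213,200) in the scene view, in full-picture pixels. I'll triangulate it, and hand in if the angle is right.

```bash
python3 - <<'E'
from h import *
o1,d1=ray(cam("top"),293.6,198);o2,d2=ray(cam("scene"),212.8,200)
k=np.linalg.lstsq(np.array([d1,-d2]).T,o2-o1,rcond=None)[0];X=(o1+k[0]*d1+o2+k[1]*d2)/2
a=0.55+np.arctan2(X[1]+.064,X[2]-.064);print(X,"lock rad",a)
o=ctrl.get_obs();print(o["clock"],o["force"])
a0,b0=[cv2.imread(f"pics/top{i}.png")[75:135,130:235].astype(int) for i in(0,4)]
print("tape/jar change",np.abs(a0-b0).mean())
if a>1.0: print(ctrl.close_job())
E
```

```text
[ 0.57198797 -0.02846045  0.1177169 ] lock rad 1.134492515519516
26.55 [ 0.09481799 -0.79268396 -0.09060128]
tape/jar change 6.938730158730158
the job is handed in; nothing more can be done
None
```

The gauge is set and locked, and I've handed the job in at 26.6 s of the 58 s allowed, with the arm clear of everything.

- **Tongue:** I felt for its top and found it at 26.3 mm. I dragged it out in two presses, reading 11–13 N while it slid, until the edge was on the line.
- **Lever:** I pushed the ball over until the lever met its stop, where the push rose from about 2 N to 9 N.
- **Edge check:** after locking, the close wrist picture put the edge 0.08 mm short of the middle of the line. It was 0.12 mm short before locking.
- **Lever check:** the ball's position from two cameras gives about 1.13 rad. That matches the 1.1 rad stop within camera accuracy.
- **Bystanders:** I never went near the jar, tape or screwdriver. My before-and-after picture comparison of the jar and tape averaged about 7 grey levels of change. I did not look into it; it could be the arm or its shadow, but I did not confirm that. I made no such comparison for the screwdriver.

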